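# Pack the film kit into the case

### The arm

A 6-joint arm with a two-finger parallel gripper is mounted at the origin on the work surface. World frame = base frame: x ahead of the robot, y to its left, z up, the work surface at z = 0. Lengths are in m, angles in degrees, forces in N, time in s.
With the tool pointing down it reaches from about 0.375 to 0.9 m from the base axis. Payload 3.1 kg.
Tool frame: the origin (TCP) lies between the finger pads, 19 mm behind the fingertips; this is the grasp point; z points along the fingers, y is the line along which they close (so a half turn about z gives the same grasp; the last joint's range is limited). The gripper opens to 87 mm and grips with 3 to 60 N. Pads are 19 mm wide; open, the fingers measure 117 mm over their backs; the gripper's body (75 mm by 190 mm) begins 51 mm behind the grasp point.
Start: joints at [52.97, 30.224, 82.088, -0, 67.689, -10.227], TCP at [0.282, 0.558, 0.241] pointing down, gripper open.
Joint ranges: [-176.69, 176.69], [-43.24, 126.21], [12.49, 139.97], [-82, 262], [0, 151.66], [-163.58, 163.58]. Speed limits (degrees/s): [159.86, 159.86, 180, 180, 180, 180].

### API

Orientations are given as a 3x3 rotation matrix whose columns are the frame's x, y, z axes.
In Python, from rig import * gives the robot as it stands.
- The arm moves only by the tool step_arm, never from a script. Its argument "targets" is a list of rows, each a list of 5 numbers: the opening, from -1 (shut) to 1 (fully open), then the shift along the world's x, y, z normalised to -1 to 1, where 1 is 0.25 m, then the turn about the world's z normalised to -1 to 1, where 1 is 180 degrees. In form: [[fingers, x, y, z, turn], ...]. A call has 1 to 20 rows; each row is the pose to reach, as a shift and turn from the pose commanded when the call began, turning the shorter way round; what a row does not reach only later rows make up. A row lasts 1/10 s, in which the tool goes at most 50 mm and 8.59 degrees, less where a joint would pass 70% of its speed; a pose out of reach is approached as far as the arm can. A call with a number of a shift or a turn outside -1 to 1 is refused whole. A call with a gripper value outside its range is refused whole. The fingers move at their own pace and stop on an object; the grip force is fixed at half the most. Time passes only in rows, so rows that repeat a pose let the fingers close. It gives the time, the measured TCP pose, the force, the opening and the grip force at its end, in the units of the state.
- read_state(): the state, without advancing time (a new reading comes with each control period).
- capture(name): name is "scene" or "top" or "wrist"; returns a dict with "color" (384x512x3 uint8, red, green, blue), "mtx" (3x3 intrinsics, pixels), "pose" (4x4, takes a point from camera to world coordinates). Camera axes: x right, y down, z forward; pixel columns grow to the right and rows downward; lengths in m; the calibration is good to about 2 mm. A picture is of the moment at which its call begins. There is no depth.
- hand_in(): hands the job in; it is judged then, once.
The state is a dict: "time_s": time; "joint_positions": joint angles; "qvel": joint speeds; "tau": joint torques, N m; "position": TCP position; "tcp_rot": TCP orientation; "force": force on the tool from outside, world axes, zero at the start; "moment": the same for the moment, N m; "opening": opening from 0.0 (shut) to 1.0 (fully open); "grasp_force": force on a finger pad.
Only numpy, scipy, OpenCV 4.12 (cv2) and the standard library are available. Lean on these libraries where they do the work, as an engineer would, in place of code of your own. Each camera call takes 0.05 s, during which the arm holds its last target. There are 200 camera calls.

### The job

Pack the film kit into the open black case: the slim capped canister upright in the narrow round well, the squat capped canister upright in the wide round well, the blower standing in the square well with its tip up, and the bottle opener (the one with the loop) lying flat in the long trough. Each must sit on the bottom inside its rim, released and at rest; leave the open empty canister and the solid-bladed spreader standing and lying where they are.

Things in the scene. Friction and masses are not known exactly. Their poses are not given: they have to be found in the camera images.
- slim_canister: To be packed: closed blue plastic canister with grey cap, slim and tall, upright: 30 mm diameter (cap 31), 72 mm high; origin at the centre of its underside. All loose things start on a glass plate, top 6 mm above the work surface, 80 mm or more apart (centres), on the right (-y) side; the case is on the left.
- squat_canister: To be packed: closed blue plastic canister with grey cap, squat and wide, upright: 44 mm diameter (cap 45), 44 mm high; origin at the centre of its underside, z up. Grip it about 32 mm above its underside so that the fingertips clear the 10 mm collar of its well.
- blower: To be packed: black plastic air blower bulb standing on its flat foot, slender rubber tip up: bulb 46 mm diameter, cylindrical from 12 to 42 mm above the underside, neck at 58 mm, tip (8 to 13 mm thick) ending at 76 mm. Origin at the centre of its underside, z up. Grip the bulb about 32 mm up.
- opener: To be packed: steel bottle opener lying flat, 110 mm long along its x: square handle 16 mm wide and high from x = -55 to +15 mm, then a flat open loop, 5 mm thick, about 33 mm wide, to x = +55 mm. Origin at its underside, mid-length, z up. Grip the handle firmly near x = -10 mm (centre of mass), TCP about 26 mm above its underside.
- open_canister: Look-alike, not to be packed: empty blue canister without a cap (a hollow cup, open at the top), 44 mm diameter, 44 mm high, 3 mm wall; origin at the centre of its underside, z up.
- spreader: Look-alike, not to be packed: steel spreader lying flat, with the same handle as the opener (16 x 16 mm, x = -55 to +15 mm) but a solid flat blade, 24 mm wide and 4 mm thick, to x = +55 mm instead of a loop. Origin at its underside, mid-length.
- narrow_well: Place of the slim canister: fixed grey insert in the open black case; plate 76 x 136 x 4 mm; origin: centre of its underside; y along its length, z up; things stand on the plate at z = 4 mm. A round collar at its centre: 48 mm inner diameter, 4 mm wall, top at z = 14 mm. Four inserts lie two by two, 80 mm apart in x, 140 mm in y, shuffled, undersides 12 mm above the work surface.
- wide_well: Place of the squat canister: fixed grey insert in the open black case; plate 76 x 136 x 4 mm; origin: centre of its underside; y along its length, z up; things stand on the plate at z = 4 mm. A round collar stands at its centre: 62 mm inner diameter, 4 mm wall, top at z = 14 mm. The case rim reaches 10 mm above the inserts' undersides; its lid lies folded flat beyond it (+x), 14 mm thick.
- square_well: Place of the blower: fixed grey insert in the open black case; plate 76 x 136 x 4 mm; origin: centre of its underside; y along its length, z up; things stand on the plate at z = 4 mm. A square collar at its centre: 64 x 64 mm inside, 4 mm wall, top at z = 14 mm. Fixed bystanders: film loader 0.1 m high (x above 0.73 m), reel and jar over 0.4 m out to the sides.
- trough: Place of the opener: fixed grey insert in the open black case; plate 76 x 136 x 4 mm; origin: centre of its underside; y along its length, z up; things stand on the plate at z = 4 mm. A long rectangular lip on it: 46 mm inside along x, 126 mm inside along y, 4 mm wall, top at z = 8 mm. The opener lies in it along y, either end first.
Mind the look-alikes: they are no part of the job. Of the things that look like the blower, the smaller one is meant. Leave any brown look-alike of the opener alone.

How it is judged:
By the outcome, as a careful person would: the job done as asked, in the order asked, and still so for the second after the job is handed in, with the robot touching nothing.
It also fails if it takes over 99 s, if anything falls off the work surface, if the arm or the gripper's body presses on something with over 40 N, if the wrist force passes 120 N, or if a joint passes its speed limit or range.

## Working session

There is one attempt and no reset: what is moved stays moved. The work goes in short steps, Python scripts to look and compute and a tool call to move; the robot and the scene stay as the last step left them, time stands still between calls to the robot, and variables do not carry over. Pictures are saved under pics/ and viewed, at most 14 in all, crops included, and the job is handed in when it is done.

Besides the shell and the picture viewer there is one more tool, called after "Emit:" in YAML: its name, and indented under it one key for each argument. step_arm: Moves the arm, as the interface text tells. Scaled input: -1 to 1 covers 0.25 m each way for a shift and 180 degrees each way for a turn. Its arguments: {"type":"object","properties":{"targets":{"type":"array","items":{"type":"array","items":{"type":"number"}}}},"required":["targets"]}

```bash
mkdir -p pics
python3 - <<'E'
from rig import *
import cv2,pickle
for n in ["top","scene"]:
    c=capture(n); pickle.dump(c,open(n+".pkl","wb"))
    cv2.imwrite(f"pics/{n}0.png",cv2.resize(c["color"][:,:,::-1],(800,600),interpolation=cv2.INTER_CUBIC))
    print(n,c["mtx"],c["pose"].round(3))
s=read_state();print(s["time_s"],s["position"],s["tcp_rot"],s["opening"])
E
```

```text
top [[351.77019106   0.         256.53308608]
 [  0.         351.77019106 195.82949517]
 [  0.           0.           1.        ]] [[-1.000e-03 -9.810e-01  1.920e-01  2.650e-01]
 [-1.000e+00 -0.000e+00 -8.000e-03 -1.510e-01]
 [ 8.000e-03 -1.920e-01 -9.810e-01  1.029e+00]
 [ 0.000e+00  0.000e+00  0.000e+00  1.000e+00]]
scene [[363.4116479    0.         262.84900177]
 [  0.         363.4116479  188.43483281]
 [  0.           0.           1.        ]] [[-0.825  0.421 -0.377  0.817]
 [ 0.565  0.593 -0.573  0.414]
 [-0.018 -0.686 -0.727  0.773]
 [ 0.     0.     0.     1.   ]]
0.1 [0.28142514 0.55736761 0.2403865 ] [[-8.92558965e-01  4.50929171e-01 -1.17366490e-03]
 [ 4.50930559e-01  8.92557708e-01 -1.53892427e-03]
 [ 3.53617810e-04 -1.90282203e-03 -9.99998127e-01]] 1.0039747451230987
```

View pics/top0.png

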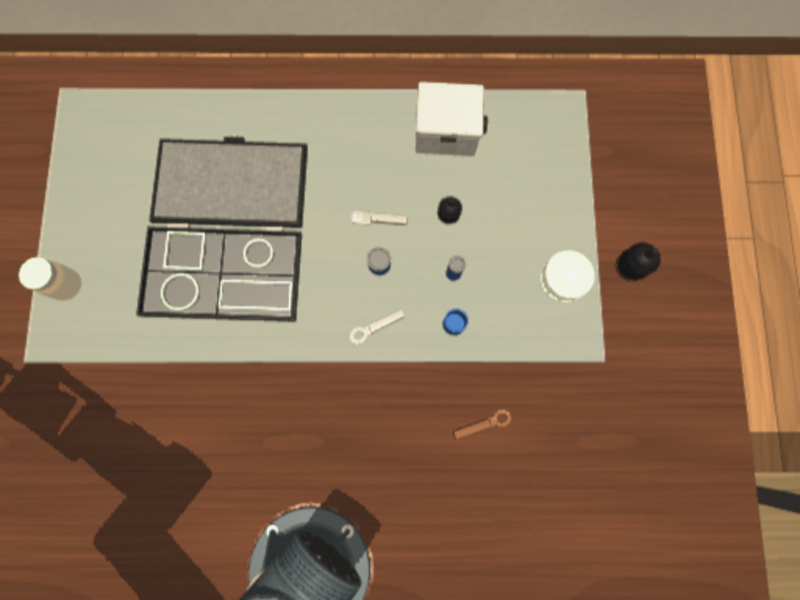

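View pics/scene0.png

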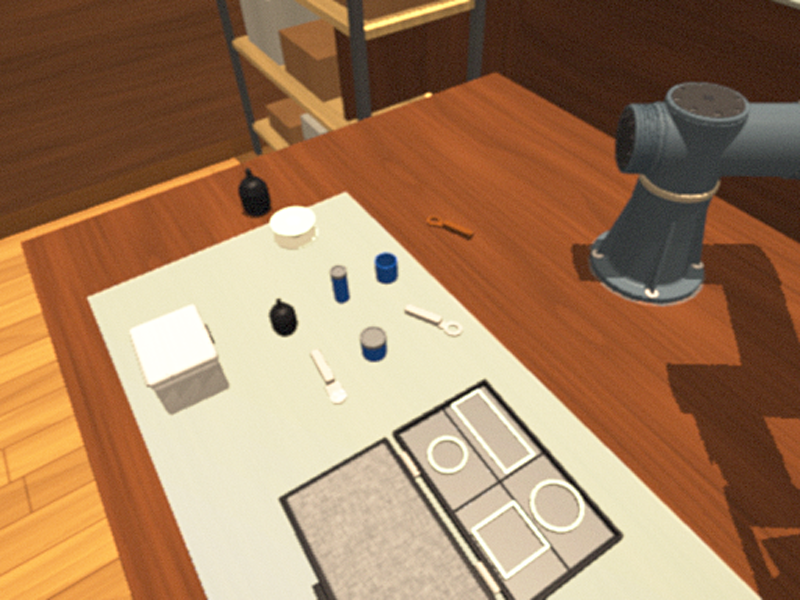

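The candidates below are given in 800x600 pixels of the top view:
- **Openers:** the steel loop piece at (377,327) is the one meant. The solid blade at (379,218) is the spreader, and the one at (482,425) is the brown look-alike.
- **Blowers:** the one at (450,210) is smaller and on the glass, so it is the one meant. The one at (639,261) is larger.
- **Canisters:** the capped squat is at (379,261), the slim at (456,268) and the open cup at (455,322).
- **Wells:** square (184,251), narrow (258,253), wide (180,292), trough (256,295).

I'll confirm these in an enlarged crop.

```bash
cat > h.py <<'E'
import numpy as np,cv2,pickle
def ray(c,u,v,z):
    d=c["pose"][:3,:3]@np.linalg.inv(c["mtx"])@np.array([u,v,1.]); o=c["pose"][:3,3]
    return o+d*(z-o[2])/d[2]
def proj(c,p):
    q=np.linalg.inv(c["pose"])@np.append(p,1); q=c["mtx"]@q[:3]; return q[:2]/q[2]
E
python3 - <<'E'
from h import *
c=pickle.load(open("top.pkl","rb")); im=c["color"]
cv2.imwrite("pics/crop1.png",cv2.resize(im[120:235,85:315,::-1],None,fx=3.45,fy=3.45,interpolation=cv2.INTER_CUBIC))
k=800/512
P=lambda u,v,z:print((u,v),ray(c,u/k,v/k,z).round(4))
for a in [(184,251,.016),(258,253,.026),(180,292,.026),(256,295,.02),(450,210,.04),(379,260,.05),(457,264,.078),(359,335,.01),(402,315,.02),(455,322,.03),(379,218,.02)]:P(*a)
E
```

```text
(184, 251) [0.5697 0.2552 0.016 ]
(258, 253) [0.5629 0.1113 0.026 ]
(180, 292) [0.4873 0.2527 0.026 ]
(256, 295) [0.4829 0.1127 0.02  ]
(450, 210) [ 0.6439 -0.2523  0.04  ]
(379, 260) [ 0.5426 -0.1184  0.05  ]
(457, 264) [ 0.5273 -0.2591  0.078 ]
(359, 335) [ 0.4087 -0.0806  0.01  ]
(402, 315) [ 0.4448 -0.161   0.02  ]
(455, 322) [ 0.43   -0.2585  0.03  ]
(379, 218) [ 0.6351 -0.1169  0.02  ]
```

View pics/crop1.png

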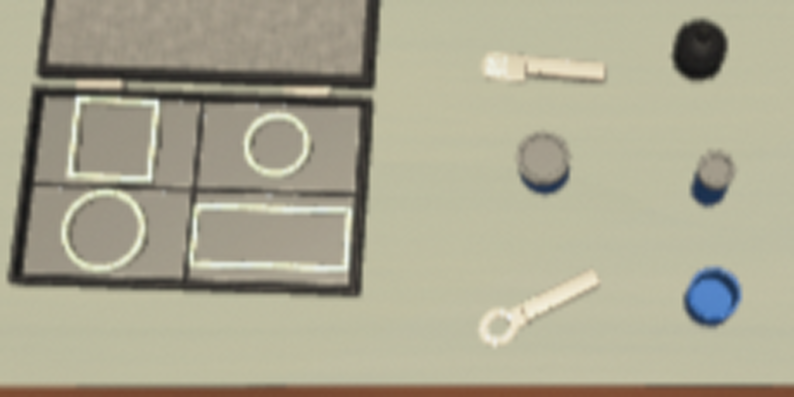

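The crop confirms them: loop opener at (500,325)–(597,278), solid-blade spreader at the top, capped slim at (716,171), capped squat at (544,157), small blower at (700,48), open cup at (712,297).

Run:
```python
from h import *
c=pickle.load(open("top.pkl","rb")); s=pickle.load(open("scene.pkl","rb"))
f=3.45
R=lambda u,v,z:ray(c,85+(u+.5)/f-.5,120+(v+.5)/f-.5,z)
k=800/512
S=lambda u,v,z:ray(s,(u+.5)/k-.5,(v+.5)/k-.5,z)
def p(n,*a):print(n,*[x[:2].round(4) for x in a])
p("slim cap",R(716,171,.078),S(339,271,.078))
p("squat cap",R(544,157,.05),S(374,336,.05))
p("blower bulb",R(699,50,.035),S(284,319,.035))
p("cup",R(713,296,.05),S(387,260,.05))
p("narrow",R(277,145,.026),S(447,454,.026))
p("wide",R(104,230,.026),S(557,505,.026))
q=np.array([R(*a,.026) for a in[(76,98),(158,99),(152,182),(69,178)]]);p("square",q.mean(0),*q)
q=np.array([R(*a,.020) for a in[(195,204),(352,208),(347,270),(191,265)]]);p("trough",q.mean(0),*q)
p("opener loop c",R(498,327,.011),S(453,328,.011)); p("opener end",R(595,278,.022),S(408,310,.022))
# handle orientation by mask
im=c["color"][:, :].astype(int)
m=(im.min(2)>195).astype(np.uint8);m=m[195:225,220:262]
ys,xs=np.nonzero(m);W=np.array([ray(c,x+220,y+195,.018) for x,y in zip(xs,ys)])[:,:2]
print(len(W),W.mean(0),W.min(0),W.max(0)); u,sv,v=np.linalg.svd(W-W.mean(0));print("axis",np.degrees(np.arctan2(v[0,1],v[0,0])),((W-W.mean(0))@v[0]).min(),((W-W.mean(0))@v[0]).max())
```

```text
slim cap [ 0.5266 -0.2582] [ 0.5266 -0.2549]
squat cap [ 0.5463 -0.1177] [ 0.5434 -0.1147]
blower bulb [ 0.6467 -0.2506] [ 0.645  -0.2477]
cup [ 0.4285 -0.2567] [ 0.4275 -0.2555]
narrow [0.5636 0.1119] [0.5637 0.1126]
wide [0.489 0.254] [0.488  0.2559]
square [0.5689 0.2517] [0.6056 0.2869] [0.6048 0.2163] [0.5308 0.2165] [0.5343 0.2871]
trough [0.4846 0.1144] [0.5131 0.1808] [0.5096 0.0469] [0.4558 0.0491] [0.4601 0.1809]
opener loop c [ 0.4084 -0.0784] [ 0.4064 -0.0787]
opener end [ 0.4486 -0.1604] [ 0.4521 -0.1508]
112 [ 0.42289476 -0.10741158] [ 0.39411854 -0.16016714] [ 0.44994817 -0.06446314]
axis 117.19409076888405 -0.05793078110208656 0.04728113407138754
```

Emit:
step_arm:
  targets:
    - [1,0.98,-1,0,0.139]
    - [1,0.98,-1,0,0.139]
    - [1,0.98,-1,0,0.139]
    - [1,0.98,-1,0,0.139]
    - [1,0.98,-1,0,0.139]
    - [1,0.98,-1,0,0.139]
    - [1,0.98,-1,0,0.139]
    - [1,0.98,-1,0,0.139]
    - [1,0.98,-1,0,0.139]

```text
time_s: 1.0
position: [0.5278, 0.3062, 0.2407]
tcp_rot: [[-0.999, 0.035, -0.001], [0.035, 0.999, -0.0], [0.001, -0.0, -1.0]]
force: [-0.2, 0.4, 0.3]
opening: 0.999
grasp_force: 0.0
```

Emit:
step_arm:
  targets:
    - [1,0,-1,0,0]
    - [1,0,-1,0,0]
    - [1,0,-1,0,0]
    - [1,0,-1,0,0]
    - [1,0,-1,0,0]
    - [1,0,-1,0,0]

```text
time_s: 1.6
position: [0.5263, 0.0544, 0.2412]
tcp_rot: [[-0.999, 0.036, -0.001], [0.036, 0.999, -0.001], [0.001, -0.001, -1.0]]
force: [1.1, 0.1, 0.7]
opening: 1.0
grasp_force: 0.0
```

Emit:
step_arm:
  targets:
    - [1,0,-1,0,0]
    - [1,0,-1,0,0]
    - [1,0,-1,0,0]
    - [1,0,-1,0,0]
    - [1,0,-1,0,0]
    - [1,0,-1,0,0]
    - [1,0,-1,0,0]
    - [1,0,-1,0,0]

```text
time_s: 2.4
position: [0.5266, -0.1894, 0.2409]
tcp_rot: [[-1.0, 0.029, -0.001], [0.029, 1.0, 0.002], [0.001, 0.002, -1.0]]
force: [-0.3, 1.0, 0.7]
opening: 0.999
grasp_force: 0.0
```

Run:
```python
from rig import *
import cv2,pickle
c=capture("wrist"); pickle.dump(c,open("w1.pkl","wb"))
cv2.imwrite("pics/w1.png",cv2.resize(c["color"][:,:,::-1],(800,600),interpolation=cv2.INTER_CUBIC))
s=read_state();print(s["time_s"],s["position"],s["tcp_rot"][:,1],s["joint_positions"],c["pose"].round(3),c["mtx"][0])
```

```text
2.45 [ 0.52665228 -0.18932856  0.24102758] [0.02821944 0.99960082 0.00136632] [-3.12324975e+01  2.52311676e+01  9.15419600e+01  4.16686100e-02
  6.33197939e+01 -1.19634209e+02] [[ 0.028  0.959  0.282  0.448]
 [ 1.    -0.028 -0.007 -0.188]
 [ 0.001  0.282 -0.959  0.384]
 [ 0.     0.     0.     1.   ]] [300.59170869   0.         258.07797412]
```

View pics/w1.png

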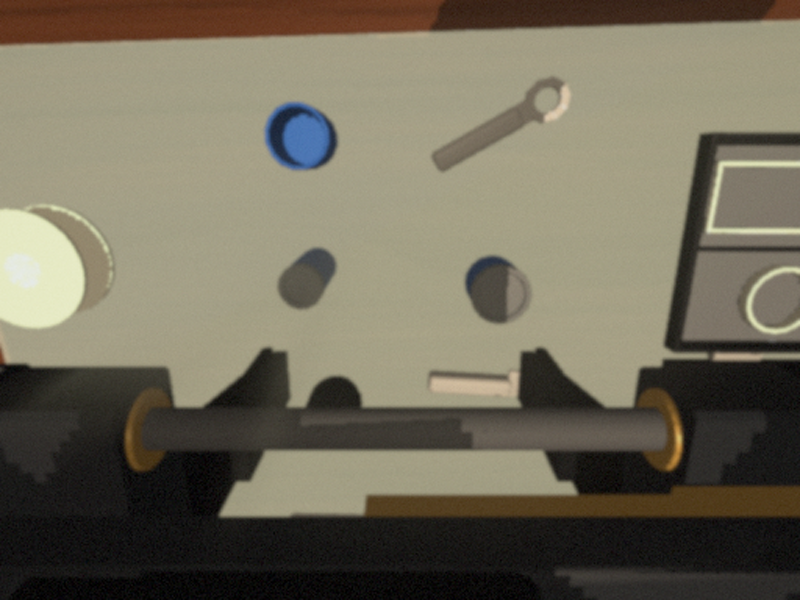

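The wrist view shows the slim cap at (304,285), squat cap at (497,291), opener handle end at (443,161), loop at (547,98) and the open cup at (300,135).

Run:
```python
from h import *
c=pickle.load(open("w1.pkl","rb"));k=800/512
W=lambda u,v,z:ray(c,(u+.5)/k-.5,(v+.5)/k-.5,z)[:2].round(4)
print("slim",W(304,285,.078),"squat",W(499,291,.05),"end",W(442,163,.018),"loop",W(547,98,.011),"cup",W(300,135,.05),"narrow",W(783,299,.026))
```

```text
slim [ 0.5265 -0.2569] squat [ 0.5424 -0.1199] end [ 0.4507 -0.1589] loop [ 0.407  -0.0809] cup [ 0.4297 -0.2567] narrow [0.5622 0.111 ]
```

Emit:
step_arm:
  targets:
    - [1,0,-0.26,0,0]
    - [1,0,-0.26,0,0]
    - [1,0,-0.26,-0.2,0]
    - [1,0,-0.26,-0.4,0]
    - [1,0,-0.26,-0.6,0]
    - [1,0,-0.26,-0.7,0]
    - [1,0,-0.26,-0.76,0]
    - [1,0,-0.26,-0.76,0]
    - [1,0,-0.26,-0.76,0]

```text
time_s: 3.35
position: [0.5278, -0.257, 0.0522]
tcp_rot: [[-1.0, 0.03, 0.001], [0.03, 1.0, -0.001], [-0.001, -0.001, -1.0]]
force: [0.7, 0.8, 0.7]
opening: 1.002
grasp_force: 0.0
```

Emit:
step_arm:
  targets:
    - [-1,0,0,0,0]
    - [-1,0,0,0,0]
    - [-1,0,0,0,0]
    - [-1,0,0,0,0]
    - [-1,0,0,0,0]
    - [-1,0,0,0,0]
    - [-1,0,0,0,0]
    - [-1,0,0,0,0]
    - [-1,0,0,0,0]
    - [-1,0,0,0,0]

```text
time_s: 4.35
position: [0.5268, -0.2572, 0.0512]
tcp_rot: [[-1.0, 0.031, -0.0], [0.031, 1.0, 0.0], [0.0, 0.0, -1.0]]
force: [1.0, 0.2, 0.3]
opening: 0.339
grasp_force: 30.0
```

Emit:
step_arm:
  targets:
    - [-1,0,0,0.1,0]
    - [-1,0,0,0.25,0]
    - [-1,0,0,0.4,0]
    - [-1,0.02,0.1,0.4,0]
    - [-1,0.06,0.25,0.4,0]
    - [-1,0.1,0.4,0.4,0]
    - [-1,0.12,0.55,0.4,0]
    - [-1,0.14,0.7,0.4,0]
    - [-1,0.16,0.85,0.4,0]
    - [-1,0.16,1,0.4,0]

```text
time_s: 5.35
position: [0.5673, -0.0057, 0.1513]
tcp_rot: [[-1.0, 0.031, 0.001], [0.031, 1.0, -0.0], [-0.001, -0.0, -1.0]]
force: [0.3, 0.4, -0.5]
opening: 0.336
grasp_force: 30.0
```

Emit:
step_arm:
  targets:
    - [-1,0,0.15,0,0]
    - [-1,0,0.3,0,0]
    - [-1,0,0.42,0,0]
    - [-1,0,0.476,0,0]
    - [-1,0,0.476,0,0]
    - [-1,0,0.476,-0.1,0]
    - [-1,0,0.476,-0.2,0]
    - [-1,0,0.476,-0.28,0]
    - [-1,0,0.476,-0.32,0]
    - [-1,0,0.476,-0.34,0]
    - [-1,0,0.476,-0.352,0]
    - [-1,0,0.476,-0.356,0]
    - [-1,0,0.476,-0.356,0]

```text
time_s: 6.65
position: [0.5673, 0.1117, 0.0629]
tcp_rot: [[-1.0, 0.031, 0.001], [0.031, 1.0, -0.0], [-0.001, -0.0, -1.0]]
force: [1.0, 0.5, -0.4]
opening: 0.338
grasp_force: 30.0
```

Run:
```python
from rig import *
import cv2
a=capture("top")["color"][120:220,80:230,::-1]; b=capture("wrist")["color"][:,:,::-1]
cv2.imwrite("pics/p1.png",np.hstack([cv2.resize(a,(450,300)),cv2.resize(b,(350,300))]) if 'np' in globals() else cv2.hconcat([cv2.resize(a,(450,300)),cv2.resize(b,(350,300))]))
```

```text
(no output)
```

View pics/p1.png

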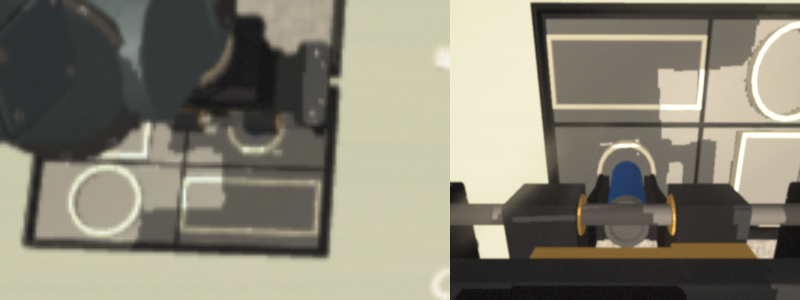

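The right panel shows the slim canister inside its ring at (627,180). I'll lower it slightly, release and rise.

Emit:
step_arm:
  targets:
    - [-1,0,0,-0.004,0]
    - [-1,0,0,-0.008,0]
    - [-1,0,0,-0.008,0]
    - [0.3,0,0,-0.008,0]
    - [0.3,0,0,-0.008,0]
    - [0.3,0,0,-0.008,0]
    - [0.3,0,0,-0.008,0]
    - [0.3,0,0,-0.008,0]
    - [0.3,0,0,0.1,0]
    - [0.3,0,0,0.2,0]
    - [0.3,0,0,0.3,0]
    - [1,0,0,0.392,0]
    - [1,0,0,0.392,0]

```text
time_s: 8.05
position: [0.569, 0.1119, 0.1633]
tcp_rot: [[-0.999, 0.031, 0.007], [0.031, 1.0, 0.0], [-0.007, 0.0, -1.0]]
force: [0.8, -0.3, -0.5]
opening: 0.751
grasp_force: 0.0
```

Run:
```python
from rig import *
print(read_state()["position"])
```

```text
[0.56900231 0.11192749 0.16333418]
```

Emit:
step_arm:
  targets:
    - [1,-0.092,-0.918,0,0]
    - [1,-0.092,-0.918,0,0]
    - [1,-0.092,-0.918,0,0]
    - [1,-0.092,-0.918,0,0]
    - [1,-0.092,-0.918,0,0]
    - [1,-0.092,-0.918,0,0]
    - [1,-0.092,-0.918,-0.15,0]
    - [1,-0.092,-0.918,-0.3,0]
    - [1,-0.092,-0.918,-0.42,0]
    - [1,-0.092,-0.918,-0.488,0]
    - [1,-0.092,-0.918,-0.488,0]
    - [1,-0.092,-0.918,-0.488,0]
    - [-1,-0.092,-0.918,-0.488,0]
    - [-1,-0.092,-0.918,-0.488,0]
    - [-1,-0.092,-0.918,-0.488,0]
    - [-1,-0.092,-0.918,-0.488,0]
    - [-1,-0.092,-0.918,-0.488,0]
    - [-1,-0.092,-0.918,-0.488,0]
    - [-1,-0.092,-0.918,-0.488,0]
    - [-1,-0.092,-0.918,-0.488,0]

```text
time_s: 10.05
position: [0.5438, -0.1177, 0.0384]
tcp_rot: [[-1.0, 0.031, 0.0], [0.031, 1.0, -0.0], [-0.0, -0.0, -1.0]]
force: [0.0, 0.1, 1.1]
opening: 0.499
grasp_force: 30.0
```

Emit:
step_arm:
  targets:
    - [-1,0,0,0.1,0]
    - [-1,0,0,0.25,0]
    - [-1,0,0,0.4,0]
    - [-1,-0.04,0.1,0.4,0]
    - [-1,-0.1,0.25,0.4,0]
    - [-1,-0.15,0.4,0.4,0]
    - [-1,-0.2,0.55,0.4,0]
    - [-1,-0.22,0.7,0.4,0]
    - [-1,-0.22,0.85,0.4,0]
    - [-1,-0.22,1,0.4,0]

```text
time_s: 11.05
position: [0.4883, 0.1338, 0.1382]
tcp_rot: [[-1.0, 0.031, -0.0], [0.031, 1.0, -0.0], [0.0, -0.0, -1.0]]
force: [1.0, 0.1, -0.6]
opening: 0.501
grasp_force: 30.0
```

Emit:
step_arm:
  targets:
    - [-1,0,0.15,0,0]
    - [-1,0,0.3,0,0]
    - [-1,0,0.42,0,0]
    - [-1,0,0.488,0,0]
    - [-1,0,0.488,0,0]
    - [-1,0,0.488,-0.1,0]
    - [-1,0,0.488,-0.2,0]
    - [-1,0,0.488,-0.27,0]
    - [-1,0,0.488,-0.3,0]
    - [-1,0,0.488,-0.3,0]

```text
time_s: 12.05
position: [0.4881, 0.2533, 0.0623]
tcp_rot: [[-0.999, 0.032, -0.003], [0.032, 0.999, -0.001], [0.003, -0.001, -1.0]]
force: [0.5, -0.2, 0.8]
opening: 0.501
grasp_force: 30.0
```

Run:
```python
from rig import *
import cv2
a=capture("scene")["color"][230:384,240:420,::-1]; b=capture("wrist")["color"][:,:,::-1]
cv2.imwrite("pics/p2.png",cv2.hconcat([cv2.resize(a,(400,342)),cv2.resize(b,(400,342))]))
```

```text
(no output)
```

View pics/p2.png

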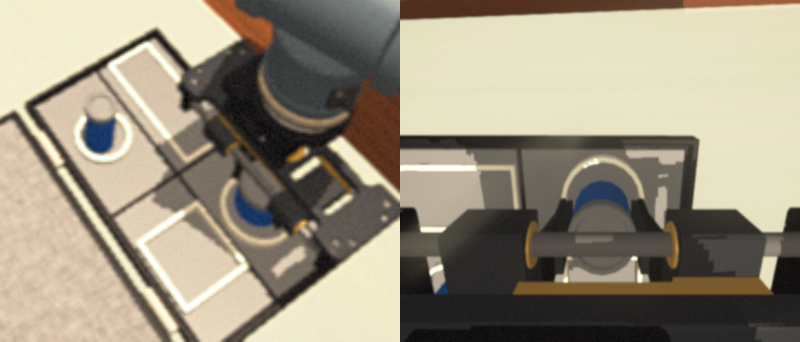

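The slim canister stands in its ring (left panel, 100,130), and the squat one is centred over the wide ring.

Emit:
step_arm:
  targets:
    - [-1,0,0.004,-0.03,0]
    - [-1,0,0.004,-0.05,0]
    - [-1,0,0.004,-0.058,0]
    - [-1,0,0.004,-0.062,0]
    - [-1,0,0.004,-0.062,0]
    - [0.6,0,0.004,-0.062,0]
    - [0.6,0,0.004,-0.062,0]
    - [0.6,0,0.004,-0.062,0]
    - [0.6,0,0.004,-0.062,0]
    - [0.6,0,0.004,-0.062,0]
    - [0.6,0,0.004,-0.062,0]
    - [0.6,0,0.004,0.05,0]
    - [0.6,0,0.004,0.15,0]
    - [0.6,0,0.004,0.3,0]
    - [1,0,0.004,0.388,0]
    - [1,0,0.004,0.388,0]

```text
time_s: 13.75
position: [0.491, 0.2561, 0.1635]
tcp_rot: [[-0.999, 0.031, 0.007], [0.031, 1.0, 0.002], [-0.007, 0.002, -1.0]]
force: [0.7, -0.1, 1.0]
opening: 0.899
grasp_force: 0.0
```

Emit:
step_arm:
  targets:
    - [1,0.628,-1,0,0]
    - [1,0.628,-1,0,0]
    - [1,0.628,-1,0,0]
    - [1,0.628,-1,0,0]
    - [1,0.628,-1,0,0]
    - [1,0.628,-1,0,0]
    - [1,0.628,-1,0,0]

```text
time_s: 14.45
position: [0.6492, -0.0007, 0.159]
tcp_rot: [[-0.999, 0.037, 0.003], [0.037, 0.999, -0.002], [-0.004, -0.002, -1.0]]
force: [-0.2, -0.2, -0.3]
opening: 1.002
grasp_force: 0.0
```

Emit:
step_arm:
  targets:
    - [1,0,-1,0,0]
    - [1,0,-1,0,0]
    - [1,0,-1,0,0]
    - [1,0,-1,0,0]
    - [1,0,-1,0,0]
    - [1,0,-1,0,0]
    - [1,0,-1,0,0]

```text
time_s: 15.15
position: [0.6446, -0.2451, 0.1586]
tcp_rot: [[-0.999, 0.034, -0.002], [0.034, 0.999, 0.002], [0.002, 0.002, -1.0]]
force: [-0.5, -0.2, 0.1]
opening: 1.004
grasp_force: 0.0
```

Run:
```python
from rig import *
import cv2,pickle
c=capture("wrist"); pickle.dump(c,open("w2.pkl","wb"))
cv2.imwrite("pics/w2.png",cv2.resize(c["color"][:,:,::-1],(800,600),interpolation=cv2.INTER_CUBIC))
s=read_state();print(s["time_s"],s["position"])
```

```text
15.2 [ 0.64470354 -0.24358588  0.15874462]
```

View pics/w2.png

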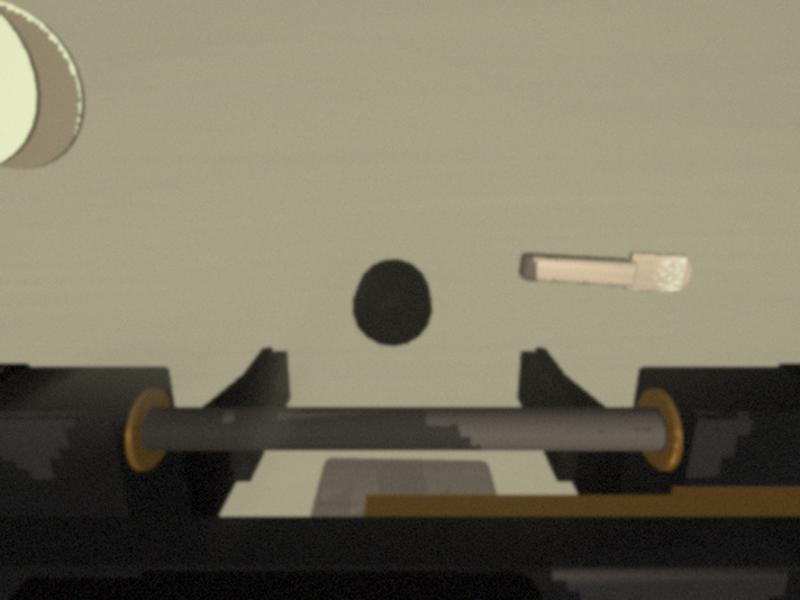

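The blower blob is centred at (392,302) and the spreader's handle end is at (528,266), well to the side.

Run:
```python
from h import *
c=pickle.load(open("w2.pkl","rb"));k=800/512
W=lambda u,v,z:ray(c,(u+.5)/k-.5,(v+.5)/k-.5,z)[:2].round(4)
print(W(392,302,.035),W(392,302,.05),W(354,302,.035),W(431,302,.035),W(528,266,.02))
print([ (proj(c,(.646,-.2495,z))*k).round() for z in (.006,.04,.082)])
```

```text
[ 0.6462 -0.2525] [ 0.6417 -0.252 ] [ 0.6454 -0.275 ] [ 0.647  -0.2294] [ 0.6305 -0.1688]
[array([397., 288.]), array([397., 304.]), array([396., 328.])]
```

Emit:
step_arm:
  targets:
    - [1,0,-0.026,0,0]
    - [1,0,-0.026,-0.15,0]
    - [1,0,-0.026,-0.3,0]
    - [1,0,-0.026,-0.42,0]
    - [1,0,-0.026,-0.488,0]
    - [1,0,-0.026,-0.488,0]
    - [1,0,-0.026,-0.488,0]
    - [-1,0,-0.026,-0.488,0]
    - [-1,0,-0.026,-0.488,0]
    - [-1,0,-0.026,-0.488,0]
    - [-1,0,-0.026,-0.488,0]
    - [-1,0,-0.026,-0.488,0]
    - [-1,0,-0.026,-0.488,0]
    - [-1,0,-0.026,-0.488,0]
    - [-1,0,-0.026,-0.488,0]

```text
time_s: 16.7
position: [0.6458, -0.2512, 0.0383]
tcp_rot: [[-1.0, 0.031, -0.0], [0.031, 1.0, -0.0], [0.0, -0.0, -1.0]]
force: [-0.1, 0.7, 1.3]
opening: 0.513
grasp_force: 30.0
```

Emit:
step_arm:
  targets:
    - [-1,0,0,0.1,0]
    - [-1,0,0,0.28,0]
    - [-1,0,0,0.46,0]
    - [-1,0,0.1,0.46,0]
    - [-1,0,0.25,0.46,0]
    - [-1,0,0.4,0.46,0]
    - [-1,0,0.55,0.46,0]
    - [-1,0,0.7,0.46,0]
    - [-1,0,0.85,0.46,0]
    - [-1,0,1,0.46,0]

```text
time_s: 17.7
position: [0.6454, 0.0004, 0.1529]
tcp_rot: [[-1.0, 0.031, -0.001], [0.031, 1.0, 0.0], [0.001, 0.0, -1.0]]
force: [-0.3, -0.4, 0.2]
opening: 0.514
grasp_force: 30.0
```

Emit:
step_arm:
  targets:
    - [-1,-0.05,0.15,0,0]
    - [-1,-0.1,0.3,0,0]
    - [-1,-0.15,0.45,0,0]
    - [-1,-0.2,0.6,0,0]
    - [-1,-0.25,0.75,0,0]
    - [-1,-0.29,0.9,0,0]
    - [-1,-0.308,1,0,0]
    - [-1,-0.308,1,0,0]

```text
time_s: 18.5
position: [0.5673, 0.2523, 0.1531]
tcp_rot: [[-1.0, 0.027, -0.001], [0.027, 1.0, 0.001], [0.001, 0.001, -1.0]]
force: [0.2, -0.2, -0.9]
opening: 0.516
grasp_force: 30.0
```

Emit:
step_arm:
  targets:
    - [-1,0,0.012,-0.1,0]
    - [-1,0,0.012,-0.2,0]
    - [-1,0,0.012,-0.3,0]
    - [-1,0,0.012,-0.36,0]
    - [-1,0,0.012,-0.36,0]

```text
time_s: 19.0
position: [0.5673, 0.2506, 0.0609]
tcp_rot: [[-0.999, 0.032, -0.005], [0.032, 0.999, -0.001], [0.005, -0.002, -1.0]]
force: [0.1, -0.1, 0.1]
opening: 0.519
grasp_force: 30.0
```

Run:
```python
from rig import *
import cv2
a=capture("scene")["color"][230:384,240:420,::-1]; b=capture("wrist")["color"][:,:,::-1]
cv2.imwrite("pics/p3.png",cv2.hconcat([cv2.resize(a,(400,342)),cv2.resize(b,(400,342))]))
```

```text
(no output)
```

View pics/p3.png

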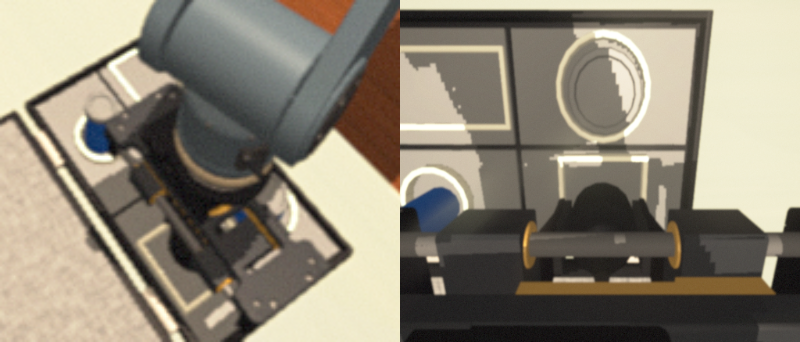

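The blower is centred over the square collar, and the squat canister's cap sits within its ring at (604,88). Lower and release.

Emit:
step_arm:
  targets:
    - [-1,0,0,-0.03,0]
    - [-1,0,0,-0.05,0]
    - [-1,0,0,-0.058,0]
    - [-1,0,0,-0.062,0]
    - [-1,0,0,-0.062,0]
    - [0.6,0,0,-0.062,0]
    - [0.6,0,0,-0.062,0]
    - [0.6,0,0,-0.062,0]
    - [0.6,0,0,-0.062,0]
    - [0.6,0,0,-0.062,0]
    - [0.6,0,0,-0.062,0]
    - [0.6,0,0,0.05,0]
    - [0.6,0,0,0.15,0]
    - [0.6,0,0,0.3,0]
    - [1,0,0,0.45,0]
    - [1,0,0,0.548,0]
    - [1,0,0,0.548,0]

```text
time_s: 20.8
position: [0.5714, 0.2526, 0.2047]
tcp_rot: [[-0.999, 0.031, 0.009], [0.031, 1.0, 0.002], [-0.009, 0.002, -1.0]]
force: [-0.5, 1.0, 0.2]
opening: 0.96
grasp_force: 0.0
```

Emit:
step_arm:
  targets:
    - [1,-0.4,-1,0,-0.334]
    - [1,-0.4,-1,0,-0.334]
    - [1,-0.4,-1,0,-0.334]
    - [1,-0.4,-1,0,-0.334]
    - [1,-0.4,-1,0,-0.334]
    - [1,-0.4,-1,0,-0.334]
    - [1,-0.4,-1,0,-0.334]
    - [1,-0.4,-1,0,-0.334]
    - [1,-0.4,-1,0,-0.334]

```text
time_s: 21.7
position: [0.4684, 0.002, 0.1996]
tcp_rot: [[-0.474, 0.881, -0.001], [0.881, 0.474, 0.0], [0.001, -0.001, -1.0]]
force: [0.5, 0.1, 0.3]
opening: 0.999
grasp_force: 0.0
```

Emit:
step_arm:
  targets:
    - [1,-0.157,-0.497,0,0]
    - [1,-0.157,-0.497,0,0]
    - [1,-0.157,-0.497,0,0]
    - [1,-0.157,-0.497,0,0]
    - [1,-0.157,-0.497,0,0]
    - [1,-0.157,-0.497,0,0]

```text
time_s: 22.3
position: [0.4296, -0.1212, 0.2]
tcp_rot: [[-0.473, 0.881, -0.001], [0.881, 0.473, 0.001], [0.001, -0.0, -1.0]]
force: [-0.6, -0.5, -0.5]
opening: 0.999
grasp_force: 0.0
```

Run:
```python
from rig import *
import cv2,pickle
c=capture("wrist"); pickle.dump(c,open("w3.pkl","wb"))
cv2.imwrite("pics/w3.png",cv2.resize(c["color"][:,:,::-1],(800,600),interpolation=cv2.INTER_CUBIC))
s=read_state();print(s["time_s"],s["position"],s["tcp_rot"][:,1],s["joint_positions"])
```

```text
22.35 [ 0.42964395 -0.12108294  0.20007146] [ 8.80828832e-01  4.73434833e-01 -1.66459459e-04] [-3.01455692e+01  2.03875644e+01  1.09447844e+02  1.55702269e-02
  5.02022439e+01 -5.84130275e+01]
```

View pics/w3.png

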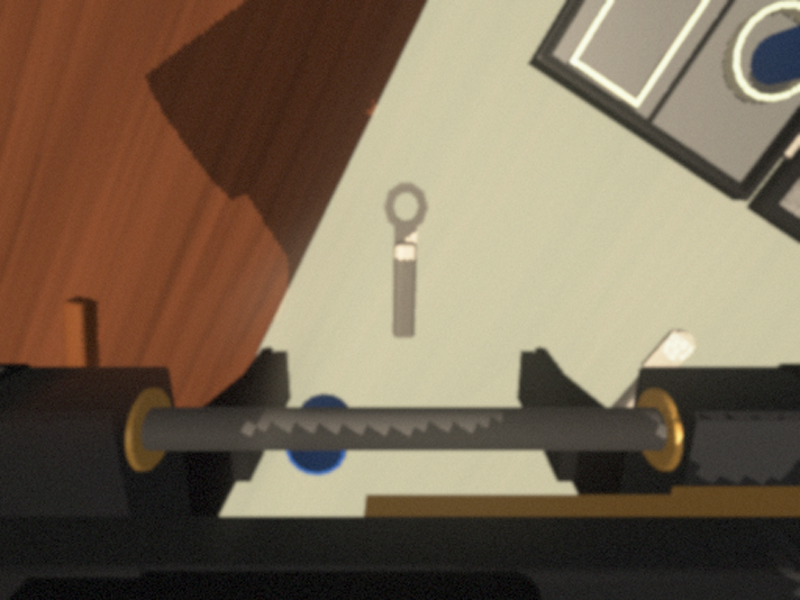

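The loop opener is aligned with the tool: loop centre (406,206), handle end (403,336).

Run:
```python
from h import *
c=pickle.load(open("w3.pkl","rb"));k=800/512
W=lambda u,v,z:ray(c,(u+.5)/k-.5,(v+.5)/k-.5,z)[:2]
e=W(403.5,336,.014);l=W(406,206,.010);d=l-e;L=np.linalg.norm(d);d/=L
print(e,l,L,np.degrees(np.arctan2(d[1],d[0])),e+45*d/1000,l-48.5*d/1000)
```

```text
[ 0.45160117 -0.16451691] [ 0.4079691  -0.07967116] 0.09540732539997329 117.21456591755229 [ 0.43102158 -0.1244984 ] [ 0.43014932 -0.12280222]
```

Emit:
step_arm:
  targets:
    - [1,0.002,-0.005,-0.2,-0.005]
    - [1,0.002,-0.005,-0.4,-0.005]
    - [1,0.002,-0.005,-0.55,-0.005]
    - [1,0.002,-0.005,-0.64,-0.005]
    - [1,0.002,-0.005,-0.672,-0.005]
    - [1,0.002,-0.005,-0.672,-0.005]
    - [1,0.002,-0.005,-0.672,-0.005]
    - [-1,0.002,-0.005,-0.672,-0.005]
    - [-1,0.002,-0.005,-0.672,-0.005]
    - [-1,0.002,-0.005,-0.672,-0.005]
    - [-1,0.002,-0.005,-0.672,-0.005]
    - [-1,0.002,-0.005,-0.672,-0.005]
    - [-1,0.002,-0.005,-0.672,-0.005]
    - [-1,0.002,-0.005,-0.672,-0.005]
    - [-1,0.002,-0.005,-0.672,-0.005]
    - [-1,0.002,-0.005,-0.672,-0.005]
    - [-1,0.002,-0.005,-0.672,-0.005]
    - [-1,0.002,-0.005,-0.672,-0.005]

```text
time_s: 24.15
position: [0.4301, -0.1237, 0.0322]
tcp_rot: [[-0.457, 0.889, 0.0], [0.889, 0.457, -0.0], [-0.0, 0.0, -1.0]]
force: [0.0, -0.2, -0.6]
opening: 0.18
grasp_force: 30.0
```

Emit:
step_arm:
  targets:
    - [-1,0,0,0.1,0]
    - [-1,0,0,0.25,0]
    - [-1,0,0,0.4,0]
    - [-1,0.02,0.1,0.4,-0.03]
    - [-1,0.06,0.25,0.4,-0.06]
    - [-1,0.1,0.4,0.4,-0.09]
    - [-1,0.15,0.55,0.4,-0.12]
    - [-1,0.18,0.7,0.4,-0.15]
    - [-1,0.213,0.85,0.4,-0.161]
    - [-1,0.213,0.914,0.4,-0.161]
    - [-1,0.213,0.914,0.4,-0.161]
    - [-1,0.213,0.914,0.3,-0.161]
    - [-1,0.213,0.914,0.2,-0.161]
    - [-1,0.213,0.914,0.12,-0.161]
    - [-1,0.213,0.914,0.12,-0.161]
    - [-1,0.213,0.914,0.12,-0.161]

```text
time_s: 25.75
position: [0.483, 0.1041, 0.0621]
tcp_rot: [[0.032, 0.999, -0.001], [0.999, -0.032, -0.0], [-0.0, -0.001, -1.0]]
force: [0.4, -0.4, -1.0]
opening: 0.178
grasp_force: 30.0
```

Run:
```python
from rig import *
import cv2,pickle
cs=capture("scene");pickle.dump(cs,open("s4.pkl","wb"))
a=cs["color"][230:384,240:420,::-1]; c=capture("wrist"); pickle.dump(c,open("w4.pkl","wb")); b=c["color"][:,:,::-1]
cv2.imwrite("pics/p4.png",cv2.hconcat([cv2.resize(a,(400,342)),cv2.resize(b,(400,342))]))
```

```text
(no output)
```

View pics/p4.png

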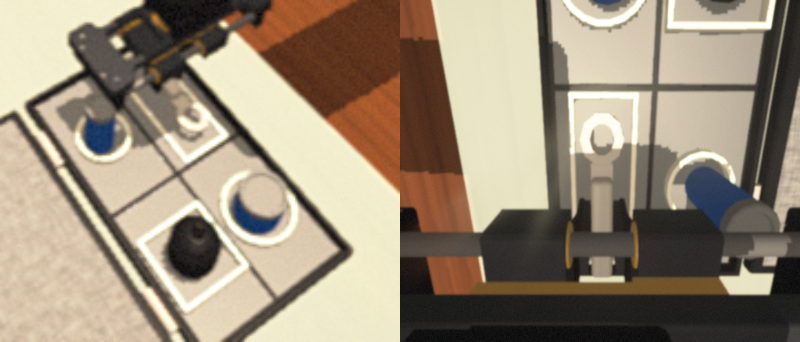

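Over the trough: the loop at (601,137) is centred between the lips (568–637). The blower, slim and squat all sit in their wells. Lower and release.

Emit:
step_arm:
  targets:
    - [-1,0.002,0.003,-0.03,0]
    - [-1,0.002,0.003,-0.05,0]
    - [-1,0.002,0.003,-0.065,0]
    - [-1,0.002,0.003,-0.074,0]
    - [-1,0.002,0.003,-0.078,0]
    - [-1,0.002,0.003,-0.078,0]

```text
time_s: 26.45
position: [0.4837, 0.1056, 0.0426]
tcp_rot: [[0.031, 1.0, -0.0], [1.0, -0.031, 0.0], [-0.0, -0.0, -1.0]]
force: [-0.5, -0.3, -1.0]
opening: 0.181
grasp_force: 30.0
```

Emit:
step_arm:
  targets:
    - [-0.2,0,0,0,0]
    - [-0.2,0,0,0,0]
    - [-0.2,0,0,0,0]
    - [-0.2,0,0,0,0]
    - [-0.2,0,0,0,0]
    - [-0.2,0,0,0,0]
    - [-0.2,0,0,0.1,0]
    - [-0.2,0,0,0.25,0]
    - [-0.2,0,0,0.4,0]
    - [-0.2,0,0,0.55,0]
    - [-0.2,0,0,0.7,0]
    - [-0.2,0,0,0.8,0]

```text
time_s: 27.65
position: [0.4844, 0.1056, 0.2455]
tcp_rot: [[0.031, 1.0, 0.004], [1.0, -0.031, 0.0], [0.0, 0.004, -1.0]]
force: [0.2, 0.2, 0.5]
opening: 0.397
grasp_force: 0.0
```

Emit:
step_arm:
  targets:
    - [-0.2,-0.2,-1,0,0]
    - [-0.2,-0.2,-1,0,0]
    - [-0.2,-0.2,-1,0,0]
    - [-0.2,-0.2,-1,0,0]
    - [-0.2,-0.2,-1,0,0]
    - [-0.2,-0.2,-1,0,0]
    - [-0.2,-0.2,-1,0,0]
    - [-0.2,-0.2,-1,0,0]

```text
time_s: 28.45
position: [0.4334, -0.1434, 0.2425]
tcp_rot: [[0.031, 1.0, -0.001], [1.0, -0.031, 0.001], [0.001, -0.001, -1.0]]
force: [-0.8, -0.1, -0.1]
opening: 0.4
grasp_force: 0.0
```

Run:
```python
from rig import *
import cv2
a=capture("scene")["color"][230:384,240:420,::-1]; b=capture("top")["color"][115:225,80:230,::-1]
cv2.imwrite("pics/p5.png",cv2.hconcat([cv2.resize(a,(400,342),interpolation=2),cv2.resize(b,(400,342),interpolation=2)]))
```

```text
(no output)
```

View pics/p5.png

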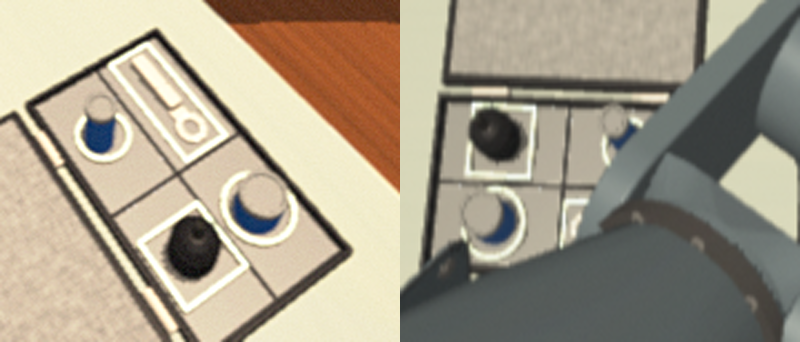

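All four are seated: slim at (98,125), squat at (260,205), blower at (195,247), and the opener flat inside the trough lip at (165,95). Nothing is touching the arm, so I'm handing in.

```bash
python3 -c "
from rig import *
print(hand_in())"
```

```text
the job is handed in; nothing more can be done
None
```

I packed the slim canister, squat canister, blower and opener into their wells in that order and handed the job in at about 28.5 s; the last pictures show all four seated inside their rims, and I never touched the look-alikes.

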